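# Slide the zeroing plate under the contact spring

### The arm

A 6-joint arm with a two-finger parallel gripper is mounted at the origin on a cart in front of the work surface, level with it; the furniture and walls round the work are solid. World frame = base frame: x ahead of the robot, y to its left, z up, the work surface at z = 0. Lengths are in m, angles in rad, forces in N, time in s.
With the tool pointing down it reaches from about 0.375 to 0.9 m from the base axis. Payload 3.1 kg.
Tool frame: the origin (TCP) lies midway between the tips of the shut fingers; the grasp point (between the pads) lies 19 mm behind it (r.grip_point_offset is the distance from the TCP to the grasp point, in m); z points along the fingers, y is the direction in which the jaws open and shut (so a half turn about z gives the same grasp; the last joint's range is limited). The gripper opens to 85 mm and grips with 20 to 120 N. Pads are 22 mm wide; open, the fingers measure 114 mm over their backs; the gripper's body (76 mm by 85 mm) begins 54 mm behind the grasp point. The pads swing forward as they close: fully open they stand 13 mm farther back than shut.
Start: joints at [-0.178, 0.527, 1.433, -0, 1.181, -0.178], TCP at [0.625, 0, 0.231] pointing down, gripper open.
Joint ranges: [-3.08, 3.08], [-0.75, 2.2], [0.22, 2.44], [-1.43, 4.57], [0, 2.65], [-2.85, 2.85]. Speed limits (rad/s): [2.79, 2.79, 3.14, 3.14, 3.14, 3.14].

### API

Orientations are given as a unit quaternion [x, y, z, w].
In Python, from cell import r, cams, order, telemetry gives the robot as it stands. Calls block until the motion is done:
- r.move_to(position, orientation): joint-space move of the TCP to a pose.
- r.line_to(position, rotation=None, feed=0.15, max_force=None): straight line of the TCP; rotation=None keeps the orientation; feed is the mean speed in m/s. With max_force (N) it stops when the force on the tool has changed by that much, and returns True; else False.
- r.set_joints(angles): joint-space move.
- r.ungrasp() and r.close_gripper(): open the fingers fully, or close them until they stop; the grip force is fixed at half the most.
- r.sleep(seconds).
- r.inverse_kinematics(position, orientation): joint angles nearest the present ones, or None.
- cams.camera(name): name is "scene" or "side" or "wrist"; returns (picture, depth): 420x560x3 uint8, red, green, blue; 420x560 float32, m along the optical axis (not along the pixel's ray), 0 where there is no reading.
- cams.camera_model(name): a dict with "intrinsics" (3x3 intrinsics, pixels), "camera_from_world" (4x4, takes a point from world to camera coordinates); the wrist camera has in their place "tool_from_camera" (4x4, takes a point from camera to tool coordinates, whose origin is the TCP and whose axes are the flange's). Camera axes: x right, y down, z forward; pixel columns grow to the right and rows downward; lengths in m; the calibration is good to about 2 mm. A picture is of the moment at which its call begins: read the wrist's pose just before it. camera_model takes no time and is no camera call.
A pose or a line that the arm cannot do raises r.PlanningError and nothing moves.
- order.finish_job(): hands the job in, once; it reports no verdict.
Readings, each from a call of its own:
- telemetry.get_clock(): time.
- telemetry.get_qpos(): joint angles.
- telemetry.get_joint_vel(): joint speeds.
- telemetry.get_joint_torque(): joint torques, N m.
- telemetry.get_eef_pos(): TCP position.
- telemetry.get_eef_rot(): TCP orientation.
- telemetry.get_ft_force(): force on the tool from outside, world axes, zero at the start.
- telemetry.get_wrist_torque(): the same for the moment, N m.
- telemetry.get_finger_gap(): opening from 0.0 (shut) to 1.0 (fully open).
Only numpy, scipy, OpenCV 4.12 (cv2) and the standard library are available. Lean on these libraries where they do the work, as an engineer would, in place of code of your own. Each camera call takes 0.05 s, during which the arm holds its last target.

### The job

Slide the blue zeroing plate home in the test fixture: press it down hard with the fingertips on its ribbed deck until it clears the steel gate, and push it under the gate and the brass contact spring until its nose is against the end stop. Only press and push the plate, never pinch or lift it; do not touch the brass spring, leave everything else on the bench alone, and finish clear of the plate, which must stay down under the gate.

Things in the scene. Friction and masses are not known exactly. Their poses are not given: they have to be found in the camera images.
- jig: Test fixture fixed to the table: aluminium base 205 x 96 x 10 mm, two grey side rails, tops 34 mm above the table, 59 mm channel between them. Origin on the table top (z = 0) on the channel's centre line, under the near face of the dark steel gate; x runs along the channel the way the plate must travel, z up. A grey bar 23 mm high closes the near end at x = -131 mm.
- jig_gate (a point): Middle of the lower edge of the gate's near face, 33 mm above the table. The gate bar is 8 mm thick along the channel and spans it; its top is 44 mm above the table (screw heads 46 mm).
- jig_stop (a point): Middle of the end stop's face, 45 mm beyond the jig's origin along its x, 23 mm above the table; the stop's top is 37 mm above the table.
- bed (a joint): Sprung steel floor of the whole channel, under the plate: 0 = up (floor 28 mm above the table), grows as pressed down, hard stop at 0.010 m. About 5 N on the plate starts it moving, 1 N more per mm. The plate fits under the gate once 5 mm is pressed. Released, it springs up again; a plate under the gate then rises against the gate's underside and stays there (about 0.005 m).
- contact_spring: Brass leaf spring, 36 mm wide, rooted at the far side of the gate and sloping down 30 mm onward along the jig's x; its tip rests 25 mm above the table. The plate's nose lifts it in passing; it then drags on the plate, pressing about 5 N. Origin at its root, 36.5 mm above the table.
- plate: Loose blue plate 112 x 56 x 10 mm, 0.07 to 0.12 kg, in the channel on the sprung floor. Origin: centre of its underside; x to its nose, same way as the jig's x. Front 60 mm has copper strips and goes under the gate; then a rib 6 mm thick, 50 wide, 8 high; behind it the open 46 mm long deck with black cross lines: press there, push on the rib. The nose starts 4 to 16 mm before the gate.
- plate_push (a point): Foot of the rib's rear face on the plate, at deck height, on the plate's centre line (10 mm behind the plate's origin, 10 mm above its underside).
- plate_nose (a point): Middle of the plate's front face, 56 mm ahead of its origin and 5 mm above its underside; 45 mm ahead of the jig's origin when the plate is home.
- usb_stick: Bystander: red memory stick, 55 x 18 x 8 mm, lying beside the fixture; origin at the centre of its underside.
- lug_0: Bystander: silver cable lug, 44 x 16 x 11 mm, beside the fixture; origin at its underside.
- std_resistor: Bystander: green can, 48 mm across, 69 mm high; origin at the centre of its underside.
- cell_9v: Bystander: small block battery, 18 x 27 x 48 mm, standing; origin at the centre of its underside.
- date_stamp: Bystander: red and black hand stamp, 25 x 46 x 64 mm; origin at the centre of its underside.
- tape_black: Bystander: roll of black tape, 63 mm across, 18 mm high; origin at the centre of its underside.
Mind the look-alikes: they are no part of the job. Several things have the shape of the plate; the one meant has the colours described above.

How it is judged:
By the outcome, as a careful person would: the job done as asked, in the order asked, and still so for the second after the job is handed in, with the robot touching nothing.
It also fails if it takes over 35 s, if anything falls off the work surface, if the arm or the gripper's body presses on something with over 40 N, if the wrist force passes 120 N, or if a joint passes its speed limit or range.

## Working session

There is one attempt and no reset: what is moved stays moved. The work goes in short steps, each a Python script; the robot and the scene stay as the last script left them, time stands still between calls to the robot, and variables do not carry over. Pictures are saved under pics/ and viewed, and the job is handed in when it is done.

```bash
ls; mkdir -p pics; python3 - <<'E'
from cell import r,cams,order,telemetry as t
import cv2,numpy as np
for n in ("scene","side","wrist"):
    p,d=cams.camera(n); cv2.imwrite(f"pics/{n}0.png",p[:,:,::-1]); np.save(f"pics/{n}0d.npy",d)
    m=cams.camera_model(n); print(n,{k:np.round(v,4).tolist() for k,v in m.items() if hasattr(v,'__len__')})
print(t.get_clock(),t.get_eef_pos(),t.get_eef_rot(),r.grip_point_offset)
E
```

```text
pics
scene {'intrinsics': [[483.0096, 0.0, 272.0599], [0.0, 483.0096, 206.4706], [0.0, 0.0, 1.0]], 'camera_from_world': [[0.7877, -0.616, 0.0097, -0.4767], [-0.3435, -0.4522, -0.8231, 0.2231], [0.5115, 0.645, -0.5678, 0.8612], [0.0, 0.0, 0.0, 1.0]]}
side {'intrinsics': [[500.6803, 0.0, 278.6989], [0.0, 500.6803, 209.5338], [0.0, 0.0, 1.0]], 'camera_from_world': [[0.908, -0.4186, 0.0209, -0.5234], [-0.1481, -0.3671, -0.9183, 0.1253], [0.392, 0.8307, -0.3953, 1.3456], [0.0, 0.0, 0.0, 1.0]]}
wrist {'intrinsics': [[299.0643, 0.0, 275.8064], [0.0, 299.0643, 208.6546], [0.0, 0.0, 1.0]], 'tool_from_camera': [[-0.0013, -0.9523, -0.3052, 0.0776], [1.0, -0.0016, 0.0006, -0.0011], [-0.0011, -0.3052, 0.9523, -0.1438], [0.0, 0.0, 0.0, 1.0]]}
0.15 [6.24460784e-01 1.33669656e-04 2.30553112e-01] [ 7.07093485e-01  7.07119585e-01 -4.72886081e-04 -6.87174735e-04] 0.0187
```

View pics/scene0.png

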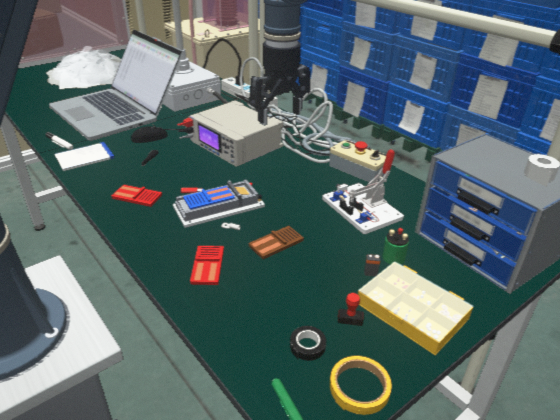

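View pics/side0.png

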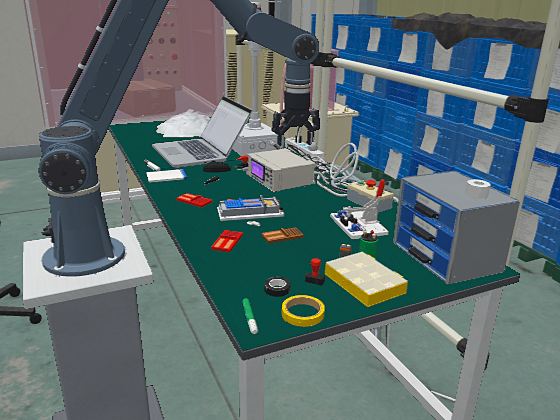

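View pics/wrist0.png

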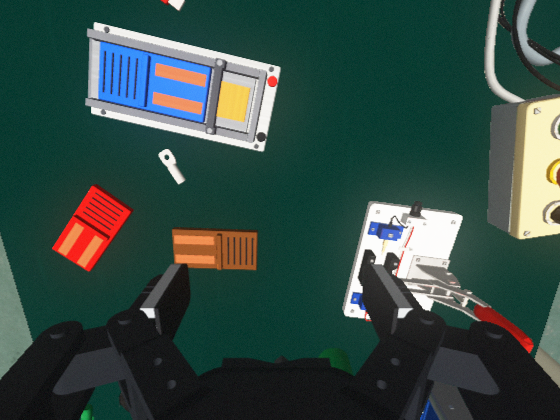

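The blue-decked plate in the white fixture is at wrist pixel (150,85) and scene pixel (215,198). Look-alikes are the red plates at wrist (91,228) and scene (136,195), and the brown one at wrist (215,250). By description I choose the blue one under the steel gate. Next I'll get a first position and then close views.

```bash
cat > h.py <<'E'
import numpy as np,cv2
from scipy.spatial.transform import Rotation as R
from cell import r,cams,order,telemetry as t
def wpose():
    T=np.eye(4);T[:3,:3]=R.from_quat(t.get_eef_rot()).as_matrix();T[:3,3]=t.get_eef_pos();return T
def cw(name,T=None):
    m=cams.camera_model(name);K=m["intrinsics"]
    M=T@m["tool_from_camera"] if name=="wrist" else np.linalg.inv(m["camera_from_world"])
    return K,M
def ray(uv,K,M):
    d=M[:3,:3]@np.linalg.inv(K)@np.array([uv[0],uv[1],1.]);return M[:3,3],d
def at_depth(uv,d,K,M):
    o,v=ray(uv,K,M);return o+v*d
def at_z(uv,z,K,M):
    o,v=ray(uv,K,M);return o+v*(z-o[2])/v[2]
def tri(obs):
    A=np.zeros((3,3));b=np.zeros(3)
    for uv,K,M in obs:
        o,v=ray(uv,K,M);v=v/np.linalg.norm(v);P=np.eye(3)-np.outer(v,v);A+=P;b+=P@o
    return np.linalg.solve(A,b)
E
python3 - <<'E'
from h import *
d=np.load('pics/wrist0d.npy');T=wpose();K,M=cw("wrist",T)
for n,uv in dict(gateL=(220,63),gateR=(211,130),deck=(122,75),plate=(180,88),railNL=(92,35),railNR=(92,103),redfar=(272,82),blk=(262,136),table=(300,180),body=(280,380)).items():
    print(n,np.round(at_depth(uv,d[uv[1],uv[0]],K,M),4))
E
```

```text
gateL [0.5679 0.1251 0.047 ]
gateR [0.5545 0.0605 0.0464]
deck [0.4656 0.115  0.0403]
plate [0.5232 0.1027 0.038 ]
railNL [0.4386 0.1526 0.0347]
railNR [0.4264 0.0881 0.0346]
redfar [0.6193 0.1093 0.0273]
blk [0.6077 0.0529 0.0274]
table [ 0.654  -0.0035  0.0012]
body [0.6245 0.0109 0.3132]
```

```bash
cat >> h.py <<'E'
def quat(yaw):  # tool x along jig x, z down
    c,s=np.cos(yaw),np.sin(yaw)
    return R.from_matrix(np.array([[c,s,0],[s,-c,0],[0,0,-1.]])).as_quat()
def jig2w(o,yaw,p):
    c,s=np.cos(yaw),np.sin(yaw);return np.array([o[0]+c*p[0]-s*p[1],o[1]+s*p[0]+c*p[1],p[2]])
E
python3 - <<'E'
from h import *
o=(.5573,.0936);y=-.2047;q=quat(y)
print(r.inverse_kinematics(jig2w(o,y,(-.11,0,.14)),q),t.get_clock())
r.close_gripper()
for i,p in enumerate([(-.11,-.03,.14),(-.08,.04,.14)]):
    r.move_to(jig2w(o,y,p),q)
    T=wpose();a,d=cams.camera("wrist");cv2.imwrite(f"pics/w{i+1}.png",a[:,:,::-1]);np.savez(f"pics/w{i+1}.npz",T=T,d=d)
print(t.get_clock(),t.get_eef_pos(),t.get_finger_gap(),t.get_ft_force())
E
```

```text
[ 1.10168559e-02  4.66041711e-01  1.91698455e+00 -4.44089210e-16
  7.58566392e-01  1.78651318e+00] 0.15
3.075 [0.48668316 0.14914279 0.1397423 ] 0.0023848448273227816 [-0.27970979  0.40065116 -0.19644754]
```

View pics/w1.png

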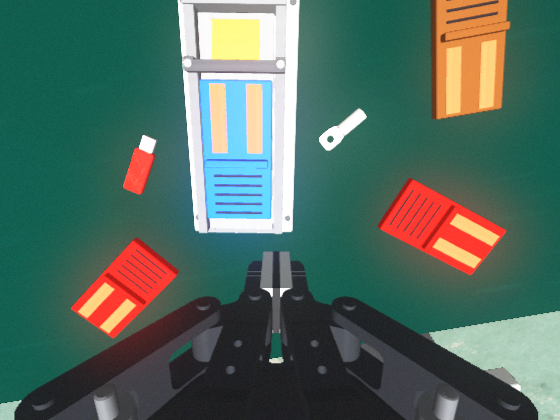

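View pics/w2.png

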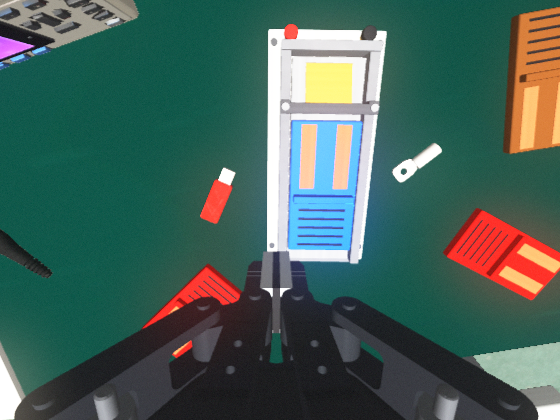

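Both views show the blue plate behind the gate: gate screws at (187,63)/(281,64) in the first view and (286,107)/(375,107) in the second. Next, enlarged crops.

```bash
python3 - <<'E'
import cv2
a=cv2.imread('pics/w1.png')[0:240,165:305];b=cv2.imread('pics/w2.png')[25:265,260:400]
c=cv2.resize(cv2.hconcat([a,b]),None,fx=2.5,fy=2.5,interpolation=cv2.INTER_CUBIC);cv2.imwrite('pics/crop12.png',c)
E
```

```text
(no output)
```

View pics/crop12.png

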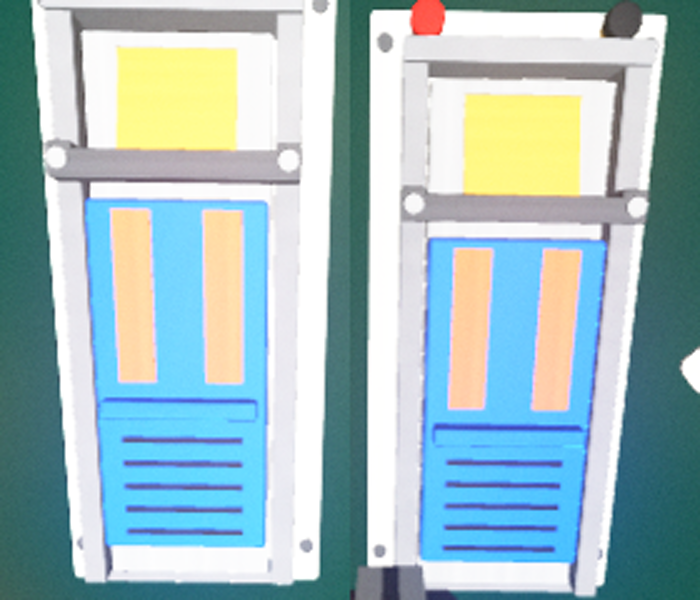

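```bash
python3 - <<'E'
from h import *
f1=np.load('pics/w1.npz');f2=np.load('pics/w2.npz')
K,M1=cw("wrist",f1['T']);_,M2=cw("wrist",f2['T'])
pts=dict(scL=((57,157),(413,203)),scR=((288,160),(637,207)),pFL=((86,201),(429,240)),pFR=((267,201),(606,240)),pRL=((106,546),(421,560)),pRR=((265,544),(574,562)),ribL=((101,418),(433,442)),ribR=((256,418),(582,443)),
 railL=((85,579),None))
P={}
for n,(a,b) in pts.items():
    if b is None: continue
    u1=(a[0]/2.5+165-.3,a[1]/2.5-.3);u2=((b[0]-350)/2.5+260-.3,b[1]/2.5+25-.3)
    P[n]=tri([(u1,K,M1),(u2,K,M2)])
    e=[]
    for k,(u,M,f) in enumerate(((u1,M1,f1),(u2,M2,f2))):
        e.append(np.round(at_z(u,.046 if n[:2] in('sc','ri') else .038,K,M)[:2],4))
    print(n,np.round(P[n],4),*e)
y=np.arctan2(*( (P['scL']-P['scR'])[[1,0]]))-np.pi/2;c=(P['scL']+P['scR'])/2
yp=np.arctan2(*((P['pFL']+P['pFR']-P['pRL']-P['pRR'])[[1,0]]))
print('yaw',y,yp,'gate c',c)
yaw=yp
o=c[:2]-.004*np.array([np.cos(yaw),np.sin(yaw)]);print('o',o)
Rm=np.array([[np.cos(yaw),np.sin(yaw)],[-np.sin(yaw),np.cos(yaw)]])
for n in P: print(n,np.round(Rm@(P[n][:2]-o),4))
E
```

```text
scL [0.5671 0.1258 0.0452] [0.567  0.1255] [0.567  0.1258]
scR [0.5523 0.0604 0.0474] [0.5526 0.0603] [0.5522 0.06  ]
pFL [0.5553 0.1227 0.0365] [0.5551 0.1223] [0.5553 0.1228]
pFR [0.5439 0.0684 0.0388] [0.5439 0.0684] [0.5439 0.0681]
pRL [0.4469 0.1464 0.038 ] [0.4467 0.1466] [0.4472 0.1463]
pRR [0.436  0.0923 0.0387] [0.4361 0.0921] [0.4352 0.0924]
ribL [0.4914 0.1341 0.0444] [0.4913 0.1339] [0.4922 0.1339]
ribR [0.481  0.0853 0.0442] [0.4812 0.0853] [0.4818 0.0856]
yaw -0.22203765548021193 -0.21718222400305504 gate c [0.55970543 0.09305991 0.04629295]
o [0.55579939 0.09392182]
scL [0.0042 0.0335]
scR [ 0.0038 -0.0335]
pFL [-0.0067  0.0279]
pFR [-0.0061 -0.0275]
pRL [-0.1176  0.0278]
pRR [-0.1167 -0.0274]
ribL [-0.0715  0.0253]
ribR [-0.0712 -0.0245]
```

Triangulated heights (deck 36.5–39 mm, rib and screws 44–47 mm) and plate size (111 x 55 mm) match the text. The nose is about 6 mm short of the gate. I'll press on the deck behind the rib.

```bash
cat >> h.py <<'E'
O=(.5558,.0939);Y=-.218;Q=quat(Y)
def J(x,y,z): return jig2w(O,Y,(x,y,z))
def st(s=''):
    p=np.array(t.get_eef_pos());f=np.array(t.get_ft_force());c,n=np.cos(Y),np.sin(Y);Rm=np.array([[c,n],[-n,c]])
    print(s,'jig',np.round(Rm@(p[:2]-O),4),'z',round(p[2],4),'F',np.round(Rm@f[:2],1),round(f[2],1),'t',t.get_clock())
E
python3 - <<'E'
from h import *
r.move_to(J(-.092,0,.07),Q); st('above')
print(r.line_to(J(-.092,0,.030),feed=.04,max_force=4)); st('contact')
print(r.line_to(J(-.092,0,.0275),feed=.03,max_force=22)); st('pressed')
r.sleep(.2); st()
a,d=cams.camera("wrist");cv2.imwrite("pics/press.png",cv2.resize(a[:,:,::-1],None,fx=1.4,fy=1.4))
E
```

```text
above jig [-0.0925 -0.0009] z 0.0698 F [ 0.3 -0.7] 0.7 t 3.4917
True
contact jig [-0.0923  0.    ] z 0.036 F [-0.2 -0.5] 7.0 t 4.2833
False
pressed jig [-0.0922  0.    ] z 0.0284 F [-1.7  0.7] 14.8 t 4.725
 jig [-0.0923  0.    ] z 0.0285 F [-2.6 -0.9] 14.4 t 4.925
```

View pics/press.png

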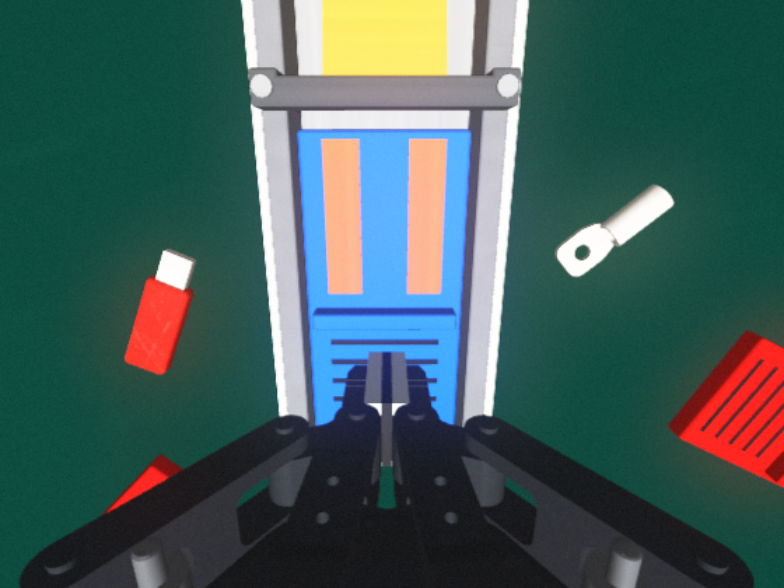

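The fingertips rest on the lined deck at about (387,390), behind the rib at (385,318), and the plate is pressed about 9.5 mm with 14.5 N. I'll push forward at this height.

```bash
python3 - <<'E'
from h import *
for x in (-.082,-.072,-.06,-.045):
    h=r.line_to(J(x,0,.0275),feed=.04,max_force=25); st(f'{x} {h}')
    if h: break
a,d=cams.camera("wrist");cv2.imwrite("pics/push1.png",cv2.resize(a[:,:,::-1],None,fx=1.4,fy=1.4))
E
```

```text
-0.082 False jig [-0.0835 -0.0002] z 0.0283 F [-3.8 -0.3] 15.0 t 5.375
-0.072 False jig [-0.0735 -0.0002] z 0.0284 F [-3.9 -1.5] 14.7 t 5.775
-0.06 False jig [-0.0613 -0.0002] z 0.0284 F [-3.1  0.3] 14.9 t 6.225
-0.045 False jig [-0.0484 -0.0004] z 0.028 F [-5.  -0.9] 13.6 t 6.75
```

View pics/push1.png

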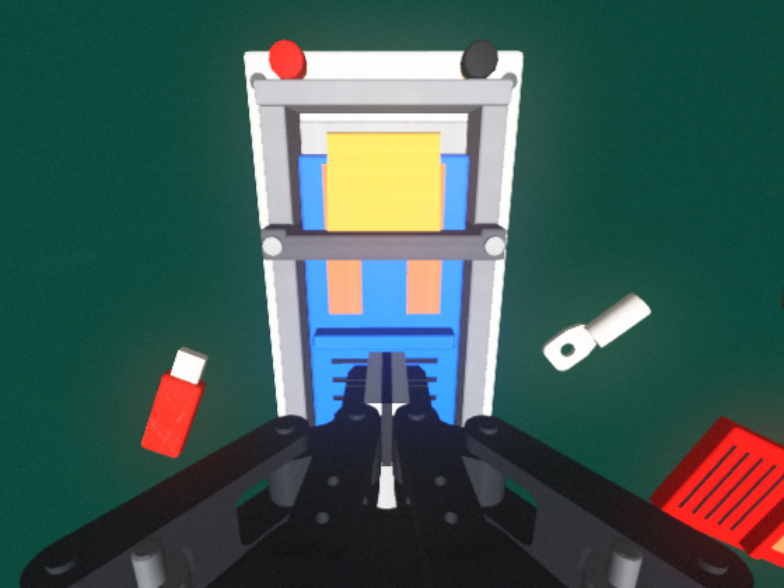

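The nose edge at (385,155) is under the gate and lifting the brass spring. The stop face is at about y=110 in the picture. Continuing.

```bash
python3 - <<'E'
from h import *
for x in (-.036,-.030,-.025,-.020,-.016):
    h=r.line_to(J(x,0,.0275),feed=.03,max_force=15); st(f'{x} {h}')
    if h: break
a,d=cams.camera("wrist");cv2.imwrite("pics/push2.png",cv2.resize(a[:,:,::-1],None,fx=1.4,fy=1.4))
E
```

```text
-0.036 False jig [-0.0425 -0.0005] z 0.028 F [-10.6  -0.2] 17.6 t 7.25
-0.03 False jig [-0.0349 -0.0004] z 0.028 F [-7.3  0.2] 15.6 t 7.6
-0.025 False jig [-0.0322 -0.0004] z 0.028 F [-11.9   0.6] 19.1 t 7.9167
-0.02 False jig [-0.0322 -0.0005] z 0.028 F [-18.1   1.9] 26.0 t 8.2333
-0.016 False jig [-0.0321 -0.0005] z 0.028 F [-23.7   2.8] 31.3 t 8.5167
```

View pics/push2.png

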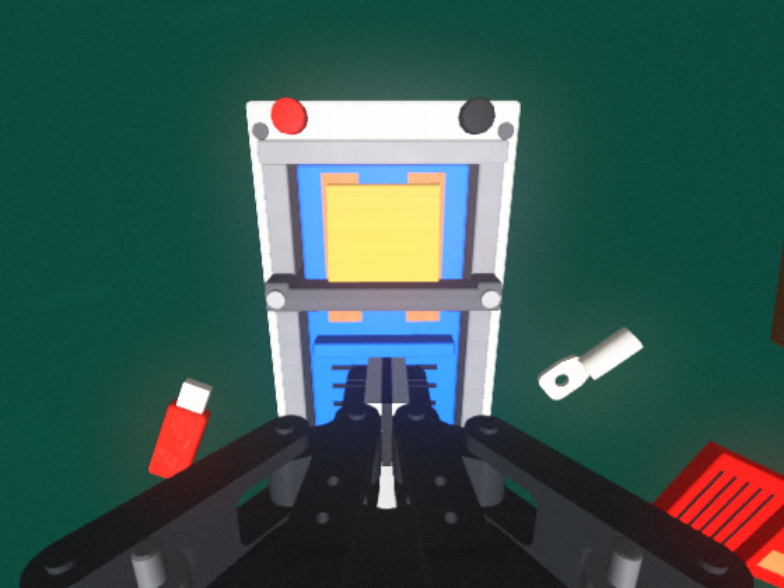

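The nose now sits against the stop: blue reaches y=165 at the stop bar, with the TCP stalled at -32 mm and force climbing. I'll ease off the push, then rise.

```bash
python3 - <<'E'
from h import *
r.line_to(J(-.030,0,.0275),feed=.03); st('relax')
r.line_to(J(-.0315,0,.032),feed=.02); st('up1')
r.line_to(J(-.034,0,.037),feed=.02); st('up2')
r.line_to(J(-.036,0,.06),feed=.06); st('up3')
r.line_to(J(-.07,0,.14),feed=.12); st('clear')
r.sleep(.3)
T=wpose();a,d=cams.camera("wrist");cv2.imwrite("pics/end.png",cv2.resize(a[:,:,::-1],None,fx=1.4,fy=1.4));np.savez("pics/end.npz",T=T,d=d,a=a)
a,d=cams.camera("scene");cv2.imwrite("pics/ends.png",cv2.resize(a[150:250,140:300,::-1],None,fx=4,fy=4,interpolation=2))
E
```

```text
relax jig [-0.0323 -0.0004] z 0.0281 F [-4.2 -0.7] 12.4 t 9.1833
up1 jig [-0.0322 -0.0003] z 0.0322 F [-1.4 -1.1] 6.7 t 9.5667
up2 jig [-0.0342  0.    ] z 0.0368 F [-1.  -0.6] -0.7 t 10.0
up3 jig [-0.0357  0.0001] z 0.0606 F [-0.3 -0.3] -1.1 t 10.5333
clear jig [-0.07   -0.0001] z 0.1397 F [0.1 0.2] -1.0 t 11.4083
```

View pics/end.png

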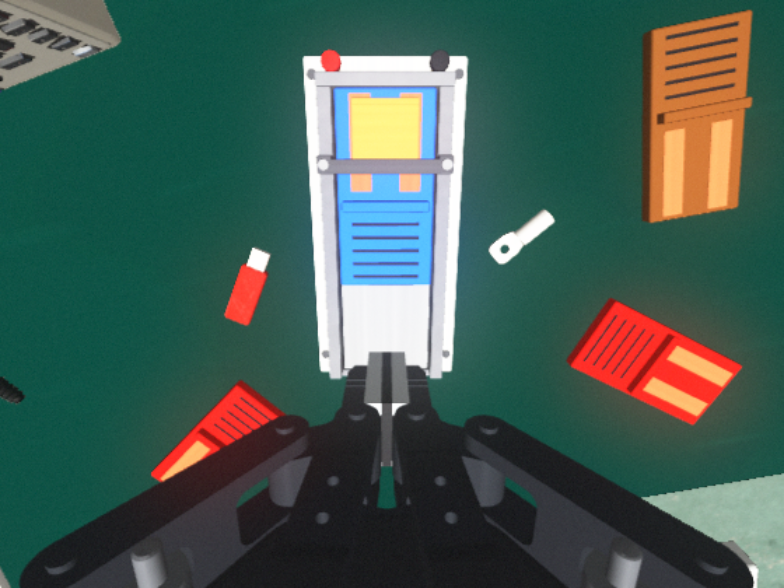

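View pics/ends.png

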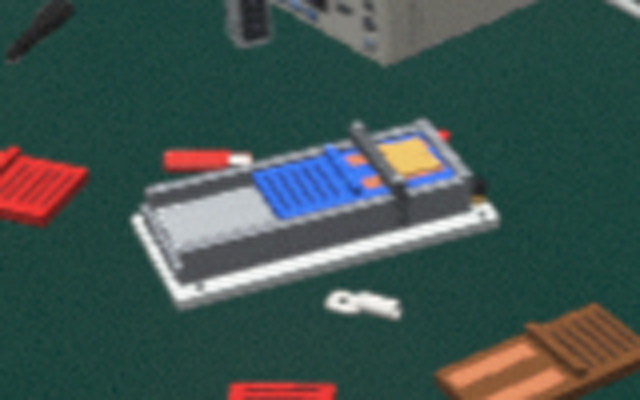

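```bash
python3 - <<'E'
from h import *
f=np.load('pics/end.npz');a=f['a'];cv2.imwrite('pics/endc.png',cv2.resize(a[35:215,210:340,::-1],None,fx=3.3,fy=3.3,interpolation=2))
K,M=cw("wrist",f['T']);d=f['d']
c,n=np.cos(Y),np.sin(Y);Rm=np.array([[c,n],[-n,c]])
for nm,uv in dict(rearL=(341,282),rearR=(431,284),deck=(385,258),front=(385,180),tipcorner=(342,100),stop=(385,78)).items():
    u=(uv[0]/1.4,uv[1]/1.4);p=at_depth(u,d[int(u[1]),int(u[0])],K,M);print(nm,np.round(Rm@(p[:2]-O),4),round(p[2],4), np.round(Rm@(at_z(u,.033,K,M)[:2]-O),4))
E
```

```text
rearL [-0.0666  0.0274] 0.0322 [-0.0664  0.0273]
rearR [-0.0712 -0.03  ] 0.0214 [-0.0678 -0.0287]
deck [-0.0511 -0.0001] 0.0334 [-0.0511 -0.0001]
front [-0.005  -0.0002] 0.0333 [-0.005  -0.0002]
tipcorner [0.0371 0.0231] 0.0349 [0.0373 0.0232]
stop [ 0.0472 -0.0003] 0.0388 [ 0.0481 -0.0003]
```

View pics/endc.png

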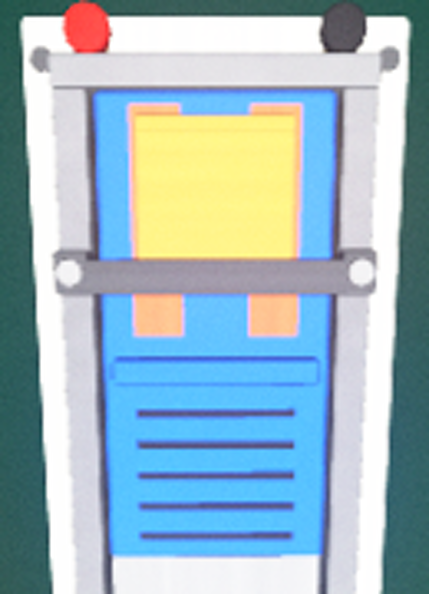

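The plate's rear edge is at about -67 mm, which is the expected home value. The deck is at 33 mm, so the plate is held under the gate, and no gap shows at the stop. Handing in.

```bash
python3 - <<'E'
from h import *
order.finish_job(); print(t.get_clock())
E
```

```text
the job is handed in; nothing more can be done
the job is handed in; nothing more can be done
```

The blue plate is home in the fixture, and I handed the job in about 11.5 s into the 35 s allowed. No verdict is reported.

**What I did:** With the fingers shut, I pressed the ribbed deck down about 9.5 mm with roughly 15 N. I then pushed the plate under the gate and spring until it stalled at the stop. The push force rose to about 24 N along the channel and 31 N vertically. I eased off the push, rose straight up and moved clear.

**Last checks:**
- **Position:** the plate's rear edge is at about -67 mm along the jig's x, which is where it should be when home. No gap shows at the stop.
- **Height:** the deck is at about 33 mm, so the plate is down and held under the gate.
- **Surroundings:** the spring rests on the plate, and the red stick and silver lug look unmoved. I did not look closely at the other bystanders.
- **One disagreement:** the depth reading at the rear right corner came out at 21 mm, which I put down to the pixel falling just off the plate's edge. The other checks agreed with each other.

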